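# Set the hold-down on a model roof panel to a sliding fit

## Robot

A 6-joint arm with a two-finger parallel gripper is mounted at the origin on the work surface. World frame = base frame: x ahead of the robot, y to its left, z up, the work surface at z = 0. Lengths are in m, angles in degrees, forces in N, time in s.
With the tool pointing down it reaches from about 0.35 to 0.725 m from the base axis. Payload 4.3 kg.
Tool frame: the origin (TCP) lies between the finger pads, 19 mm behind the fingertips; this is the grasp point; z points along the fingers, y is the direction in which the jaws open and shut (so a half turn about z gives the same grasp; the last joint's range is limited). The gripper opens to 85 mm and grips with 20 to 120 N. Pads are 22 mm wide; open, the fingers measure 114 mm over their backs; the gripper's body (76 mm by 85 mm) begins 54 mm behind the grasp point. The pads swing forward as they close: fully open they stand 13 mm farther back than shut.
Start: joints at [59.513, 21.618, 4.641, 73.018, 0, 83.68], TCP at [0.235, 0.525, 0.25] pointing down, gripper open.
Joint ranges: [-156.06, 156.06], [-48.1, 94.91], [-58.44, 69.94], [-101.28, 121.22], [-78.64, 73.56], [-180, 180]. Speed limits (degrees/s): [147.25, 147.25, 180, 180, 180, 180].

## Interface

Orientations are given as a 3x3 rotation matrix whose columns are the frame's x, y, z axes.
In Python, from rig import state, capture, sign_off gives the robot as it stands.
- The arm moves only by the shell command python3 -m inch 'ROWS' [FORCE]. ROWS is JSON, a list that holds one entry, the list of rows, each a list of 5 numbers: the opening, from 0 (shut) to 1 (fully open), then the shift along the world's x, y, z in m, then the turn about the world's z in units of 8 degrees (1.0 is 8 degrees). In form: [[[grip, dx, dy, dz, turn], ...]]. A call has 1 to 5 rows; each row is the pose to reach, as a shift and turn from the pose commanded when the call began; what a row does not reach only later rows make up. A row lasts 1/10 s, in which the tool goes at most 50 mm and 8.59 degrees, less where a joint would pass 70% of its speed; a pose out of reach is approached as far as the arm can. A call with a gripper value outside its range is refused whole. The fingers move at their own pace and stop on an object; FORCE is the grip in N (left out, the last holds). Time passes only in rows, so rows that repeat a pose let the fingers close. It gives the time, the measured TCP pose, the force and the opening at its end, in the units of the state.
- state(): the state, without advancing time (a new reading comes with each control period).
- capture(name): name is "side" or "top"; returns a dict with "image" (420x560x3 uint8, red, green, blue), "depth" (420x560 float32, m along the optical axis (not along the pixel's ray), 0 where there is no reading), "fx", "fy", "cx", "cy" (pixels), "eye" and "orientation" of the camera in the world. Camera axes: x right, y down, z forward; pixel columns grow to the right and rows downward; lengths in m; the calibration is good to about 2 mm. A picture is of the moment at which its call begins.
- sign_off(): hands the job in, once; it reports no verdict.
The state is a dict: "time_s": time; "joint_pos": joint angles; "joint_velocities": joint speeds; "joint_efforts": joint torques, N m; "ee_pos": TCP position; "orientation": TCP orientation; "contact_force": force on the tool from outside, world axes, zero at the start; "torque": the same for the moment, N m; "opening": finger opening in m.
Only numpy, scipy, OpenCV 4.12 (cv2) and the standard library are available. Lean on these libraries where they do the work, as an engineer would, in place of code of your own. Each camera call takes 0.05 s, during which the arm holds its last target. There are 200 camera calls.

## Task

Screw the wing knob of the hold-down clamp down (clockwise) until it seats and the clamp's toe grips the roof panel, then back it off a quarter turn so that the panel can still be nudged into line. Finish while still holding the wing knob in the gripper, keeping it still there, ready to tighten: do not let go. Leave the panel where it lies, and leave the round knob of the stop bar and the other things on the bench alone.

Things in the scene. Friction and masses are not known exactly. Their poses are not given: they have to be found in the camera images.
- wing_knob (a joint): angle of the hold-down's wing knob on its upright bolt, rad: 0 = screwed down until it seats (hard stop); grows as it is unscrewed, anticlockwise from above: a quarter turn off reads 1.57. Starts 1.7 to 4.0 off. Takes a steady 0.08 N m to turn, stays where left; turned home with 0.3 N m it stops within 0.05 rad of 0.
- wing_grip (a point): point on the wing knob's axis at grip height, 83 mm above the bench, 8 mm under the wing's top. The black plastic wing is an upright bar 69 mm long, 13 mm thick, 26 mm tall on a hub 24 mm across and 11 mm tall; point x runs along the wing and turns with it, z up. The steel arm's top is 31 mm below this point; grip the wing at its middle, from straight above
- jig: plywood clamping board 260 (x) x 400 (y) x 18 mm screwed to the bench, origin under its centre. T-track along y at x = -85 mm; dark wooden fence 26 mm tall along y at x = +95 mm; dark wooden stop bar 190 mm long, 18 mm tall, along x at y = -135 mm. The wing knob's bolt stands at x = -85, y = +35 mm; the round stop knob at x = -85, y = -135 mm
- holddown: arched dark steel hold-down arm, 22 mm wide, 105 mm long, 34 mm tall, over the wing knob's bolt; origin at its heel on the board, 45 mm behind the bolt, its x towards the toe that rests on the panel 100 mm away. It rocks on its heel: the knob lets it lift by 0.44 mm at the toe per rad, sprung up against the knob
- panel: loose wooden roof panel of a model stable, 128 x 210 x 9 mm with rows of shingles 3 mm thick, lying on the jig board between fence and stop bar, its plain margin under the arm's toe; origin under its centre
- stop_knob (a joint): angle of the black round five-lobed knob (46 mm across, 25 mm tall, top 62 mm above the bench) that locks the stop bar, rad; 0 = tight. It is tight and stays so
- glue: white glue bottle with cap, 56 mm across, 160 mm tall, standing on the bench beside the jig, origin under its centre (bystander)
- brush_tin: metal tin 72 mm across and 95 mm tall with brushes standing in it to 215 mm height, on the bench on the other side of the jig, origin under its centre (bystander)
- offcut: offcut of bark board 50 x 90 x 24 mm lying on the bench beside the jig, origin under its centre (bystander)

How it is judged:
By the outcome, as a careful person would: the job done as asked, in the order asked, and still so for the second after the job is handed in, while the arm keeps its last pose, push and grip.
It also fails if it takes over 64 s, if anything falls off the work surface, if the arm or the gripper's body presses on something with over 40 N, if the wrist force passes 120 N, or if a joint passes its speed limit or range.

## Working session

There is one attempt and no reset: what is moved stays moved. The work goes in short steps, Python scripts to look and compute and a shell command to move; the robot and the scene stay as the last step left them, time stands still between calls to the robot, and variables do not carry over. Pictures are saved under pics/ and viewed, about 8 in all and at most 12, crops included, and the job is handed in when it is done.

```bash
ls; mkdir -p pics; python3 - <<'E'
from rig import state,capture
import cv2,numpy as np
s=state();print(s)
for n in("top","side"):
    c=capture(n);cv2.imwrite(f"pics/{n}0.png",c["image"][:,:,::-1]);np.savez(f"pics/{n}0.npz",**c)
    print(n,c["fx"],c["cx"],c["cy"],c["eye"],c["orientation"])
E
```

```text
pics
{'time_s': 0.0, 'joint_pos': array([5.95128729e+01, 2.16631706e+01, 4.56411449e+00, 7.30174830e+01,
       3.61626147e-04, 8.36796415e+01]), 'joint_velocities': array([ 0.00608097,  0.01615324,  0.05511519,  0.03606632,  0.02989417,
       -0.01460514]), 'joint_efforts': array([ 2.60817455e-03, -4.63600981e+01,  2.69878042e+01,  2.08070566e-02,
        6.10862571e-05, -2.21460397e-06]), 'ee_pos': array([0.23509312, 0.5240849 , 0.24905612]), 'orientation': array([[-9.12357594e-01,  4.09392897e-01, -1.03737245e-03],
       [ 4.09394146e-01,  9.12355946e-01, -1.74957370e-03],
       [ 2.30189879e-04, -2.02093106e-03, -9.99997931e-01]]), 'contact_force': array([-0.95318851, -0.10780812, -0.12078902]), 'torque': array([-0.06605667,  0.05915433, -0.00452273]), 'opening': 0.08547825088214552}
top 440.551288540435 281.7927621230813 209.9522251234777 [0.41039171 0.03388405 1.2135496 ] [[-0.01123149 -0.99351538  0.11314172]
 [-0.99984696  0.01267614  0.01205717]
 [-0.01341318 -0.11298899 -0.9935057 ]]
side 394.92705780727835 279.740396139268 208.94338460505116 [ 0.45520846 -0.43990697  0.66544136] [[ 0.97026957 -0.1825547   0.1589048 ]
 [-0.24198743 -0.74356795  0.62333682]
 [ 0.00436345 -0.64325771 -0.7656373 ]]
```

View pics/top0.png

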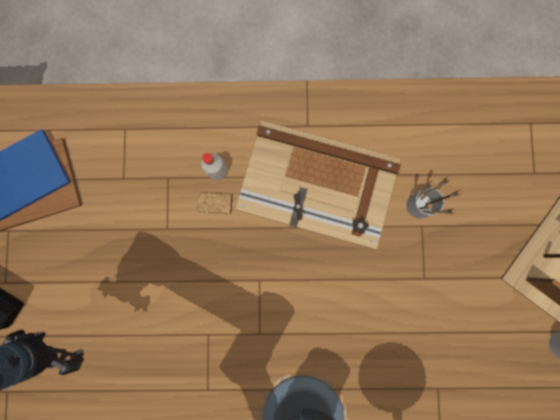

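View pics/side0.png

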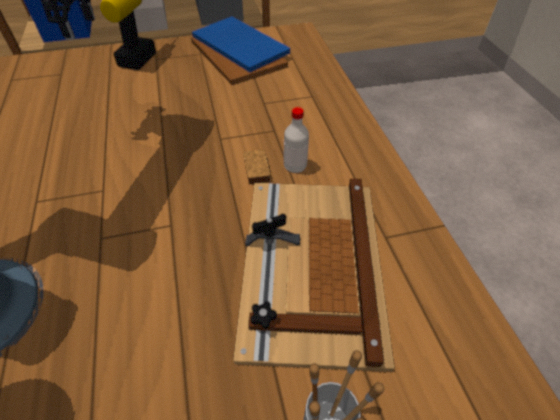

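The top view shows the jig, with the hold-down and wing near (298,207) and the stop knob at (360,226). In the side view the wing is near (268,226). The glue bottle and offcut are on the +y side and the tin is on the -y side.

```bash
cat > h.py <<'E'
import numpy as np,cv2
def pts(c):
    d=c["depth"];v,u=np.mgrid[:d.shape[0],:d.shape[1]]
    p=np.dstack([(u-c["cx"])/c["fx"],(v-c["cy"])/c["fy"],np.ones_like(d)])*d[...,None]
    return p@np.array(c["orientation"]).T+np.array(c["eye"])
def ray(c,u,v,z):
    r=np.array(c["orientation"])@[(u-c["cx"])/c["fx"],(v-c["cy"])/c["fy"],1]
    e=np.array(c["eye"]);return e+r*(z-e[2])/r[2]
def wing(c,near,zr=(.072,.1),rad=.045,dark=75):
    P=pts(c);m=(P[...,2]>zr[0])&(P[...,2]<zr[1])&(np.hypot(P[...,0]-near[0],P[...,1]-near[1])<rad)&(c["image"].max(2)<dark)
    q=P[m]
    if len(q)<5:return None
    r=cv2.minAreaRect((q[:,:2]*1000).astype(np.float32))
    w=np.linalg.eigh(np.cov(q[:,:2].T))[1][:,1]
    return len(q),q.mean(0).round(4),np.degrees(np.arctan2(w[1],w[0]))%180,r
E
python3 - <<'E'
from h import *
ims=[]
for n,(u,v),k in(("top",(298,207),30),("side",(268,230),40)):
    c=dict(np.load(f"pics/{n}0.npz"));g=ray(c,u,v,.085);print(n,g,wing(c,g))
    P=pts(c)
    print("board z",np.median(P[v-5:v+5,u+30:u+40,2]))
    ims.append(cv2.resize(c["image"][v-k:v+k,u-k:u+k,::-1],(400,400),interpolation=cv2.INTER_NEAREST))
cv2.imwrite("pics/c0.png",np.hstack(ims))
# jig axis from the two wooden knob-bolt points + T-track
c=dict(np.load("pics/top0.npz"))
for u,v,z in((360,226,.062),(241,196,.018),(379,231,.018),(267,132,.044),(393,166,.044)):print((u,v),ray(c,u,v,z).round(4))
E
```

```text
top [0.54604178 0.00569345 0.085     ] (66, array([0.5442, 0.0063, 0.0913]), np.float64(3.778480632121557), ((546.6529541015625, 7.426797866821289), (60.30424499511719, 11.918354988098145), 5.72803258895874))
board z 0.01978015523983634
side [ 0.54250509 -0.01122349  0.085     ] (325, array([0.5474, 0.0023, 0.0851]), np.float64(9.331728057711246), ((547.0392456054688, 5.662805557250977), (64.41474914550781, 13.049599647521973), 10.04127025604248))
board z 0.02821314635666239
(360, 226) [ 0.4967 -0.1561  0.062 ]
(241, 196) [0.5865 0.1599 0.018 ]
(379, 231) [ 0.4858 -0.2143  0.018 ]
(267, 132) [0.7581 0.086  0.044 ]
(393, 166) [ 0.6589 -0.2528  0.044 ]
```

View pics/c0.png

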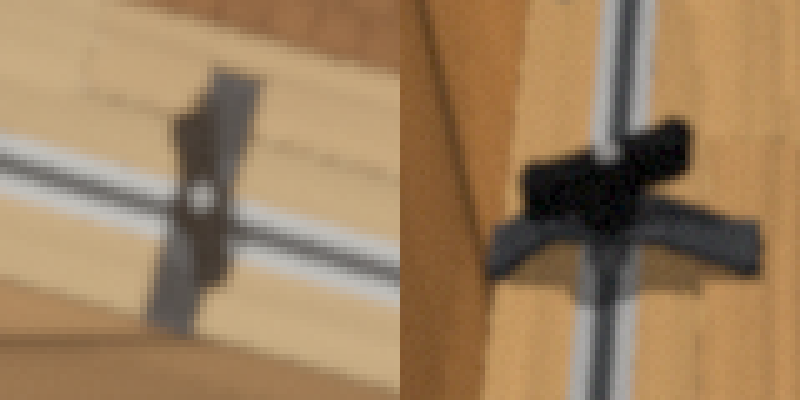

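```bash
python3 - <<'E'
from h import *
t=dict(np.load("pics/top0.npz"));s=dict(np.load("pics/side0.npz"))
for z in(.088,.091,.094):print(z,ray(t,297.8,206.0,z).round(4),ray(s,268.6,220.6,z).round(4))
for uv in((215,165),):print(ray(t,*uv,.1))
print(ray(t,425,203,.1))
for n,c in(("top",t),("side",s)):
  for zr in((.066,.1),(.08,.1)):print(n,zr,wing(c,(.547,.0065),zr,.04))
E
```

```text
0.088 [0.5483 0.0062 0.088 ] [0.548  0.0076 0.088 ]
0.091 [0.5479 0.0063 0.091 ] [0.5475 0.0053 0.091 ]
0.094 [0.5475 0.0064 0.094 ] [0.5471 0.003  0.094 ]
[0.65609045 0.21837165 0.1       ]
[ 0.55032194 -0.31620299  0.1       ]
top (0.066, 0.1) (68, array([0.5441, 0.0065, 0.0906]), np.float64(3.709080296262016), ((546.6305541992188, 7.64985466003418), (60.30424499511719, 12.366706848144531), 5.72803258895874))
top (0.08, 0.1) (65, array([0.5441, 0.0062, 0.0915]), np.float64(3.7576407555111473), ((546.94189453125, 5.934482097625732), (60.46512222290039, 10.364484786987305), 0.13607311248779297))
side (0.066, 0.1) (368, array([0.5475, 0.002 , 0.0832]), np.float64(9.266538552680657), ((547.2672729492188, 3.922189712524414), (64.17108917236328, 15.491560935974121), 13.598065376281738))
side (0.08, 0.1) (238, array([0.5477, 0.0029, 0.0884]), np.float64(9.3651183585213), ((547.2672119140625, 5.9240007400512695), (63.94471740722656, 12.751886367797852), 9.547279357910156))
```

```bash
python3 -m inch '[[[1,0.02,-0.035,0,0.8],[1,0.044,-0.073,0,1.6],[1,0.068,-0.112,0,2.4],[1,0.092,-0.151,0,3.3],[1,0.115,-0.19,0,4.15]]]' 60
python3 -m inch '[[[1,0.023,-0.038,0,0],[1,0.046,-0.076,0,0],[1,0.069,-0.114,0,0],[1,0.092,-0.152,0,0],[1,0.115,-0.19,0,0]]]'
python3 -m inch '[[[1,0.023,-0.038,0,0],[1,0.046,-0.076,0,0],[1,0.069,-0.114,0,0],[1,0.0825,-0.139,0,0],[1,0.0825,-0.139,0,0]]]'
```

```text
time_s: 0.6
ee_pos: [0.3508, 0.3329, 0.2497]
orientation: [[-0.987, -0.162, -0.0], [-0.162, 0.987, -0.0], [0.0, -0.0, -1.0]]
contact_force: [1.3, 0.6, -0.4]
opening: 0.0851
time_s: 1.1
ee_pos: [0.4657, 0.1429, 0.2497]
orientation: [[-0.988, -0.157, -0.001], [-0.157, 0.988, 0.0], [0.001, 0.0, -1.0]]
contact_force: [0.4, 0.9, 0.3]
opening: 0.0855
time_s: 1.6
ee_pos: [0.5493, 0.0024, 0.2491]
orientation: [[-0.988, -0.152, -0.0], [-0.152, 0.988, -0.001], [0.0, -0.001, -1.0]]
contact_force: [-0.5, 0.6, -0.2]
opening: 0.0853
```

```bash
python3 -m inch '[[[1,0,0,-0.035,0],[1,0,0,-0.07,0],[1,0,0,-0.1,0],[1,0,0,-0.12,0],[1,0,0,-0.13,0]]]'
python3 - <<'E'
from rig import *
import cv2,numpy as np
s=state();print(s["ee_pos"],s["joint_pos"],s["torque"])
ims=[]
for n,(u,v),k in(("top",(298,207),40),("side",(268,220),60)):
    c=capture(n);ims.append(cv2.resize(c["image"][v-k:v+k,u-k:u+k,::-1],(400,400)))
cv2.imwrite("pics/c1.png",np.hstack(ims))
E
```

```text
time_s: 2.1
ee_pos: [0.5455, 0.0067, 0.1176]
orientation: [[-0.987, -0.158, -0.005], [-0.158, 0.987, 0.001], [0.005, 0.002, -1.0]]
contact_force: [-0.4, -0.1, 0.2]
opening: 0.0852
[0.54548567 0.0066865  0.11758997] [-5.97375775e+00  2.27919593e+01 -1.39220757e+01  5.35628588e+01
  2.36419190e-02 -1.50585669e+01] [0.0447917  0.00723701 0.02917243]
```

View pics/c1.png

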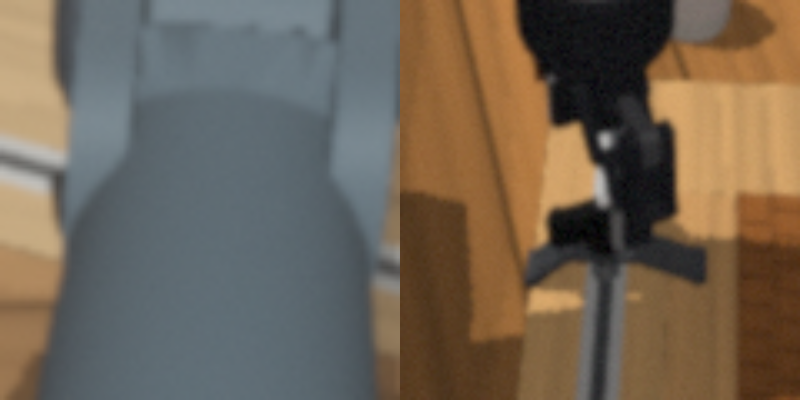

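The gripper straddles the wing, seen in the right half: the near finger is in front of the wing, with the wing ends either side. Next I descend and close.

```bash
python3 -m inch '[[[1,0,0,-0.012,0],[1,0,0,-0.025,0],[1,0,0,-0.037,0],[1,0,0,-0.037,0],[1,0,0,-0.037,0]]]' 60
python3 -m inch '[[[0.3,0,0,0,0],[0.3,0,0,0,0],[0,0,0,0,0],[0,0,0,0,0],[0,0,0,0,0]]]' 60
python3 -m inch '[[[0,0,0,0,0],[0,0,0,0,0],[0,0,0,0,0]]]' 60
python3 -c "
from rig import state
s=state();print(s['torque'],s['contact_force'],s['joint_pos'])"
```

```text
time_s: 2.7
ee_pos: [0.548, 0.0057, 0.0831]
orientation: [[-0.988, -0.157, -0.0], [-0.157, 0.988, 0.0], [0.0, 0.0, -1.0]]
contact_force: [0.4, -0.0, -0.2]
opening: 0.0854
time_s: 3.2
ee_pos: [0.5484, 0.0066, 0.0844]
orientation: [[-0.988, -0.157, 0.002], [-0.157, 0.988, 0.003], [-0.002, 0.002, -1.0]]
contact_force: [-8.1, 23.5, 30.4]
opening: 0.0127
time_s: 3.5
ee_pos: [0.5483, 0.0072, 0.0847]
orientation: [[-0.987, -0.158, 0.002], [-0.158, 0.987, 0.004], [-0.002, 0.003, -1.0]]
contact_force: [-3.0, 4.2, 11.6]
opening: 0.0119
[ 1.03424716  0.62822681 -0.0215537 ] [-3.03183478  4.22129848 11.5731492 ] [ -5.98843625  24.59092544 -16.54696161  48.78234491   0.21359582
 -15.07444091]
```

The fingertips seem to be riding on the hub: 11 N upward and a 1 N m moment. I'll open slightly, raise 3 mm, shift to where the compliance points and grip again.

```bash
python3 -m inch '[[[0.5,0,0,0,0],[0.5,0,0.001,0.003,0],[0.5,0,0.001,0.003,0],[0.1,0,0.001,0.003,0],[0,0,0.001,0.003,0]]]' 60
python3 -m inch '[[[0,0,0,0,0],[0,0,0,0,0],[0,0,0,0,0],[0,0,0,0,0]]]' 60
python3 -c "
from rig import state
s=state();print(s['torque'],s['contact_force'],s['joint_pos'])"
```

```text
time_s: 4.0
ee_pos: [0.5477, 0.0066, 0.0857]
orientation: [[-0.988, -0.157, -0.001], [-0.157, 0.988, 0.0], [0.001, 0.0, -1.0]]
contact_force: [-1.3, -0.4, -0.8]
opening: 0.0144
time_s: 4.4
ee_pos: [0.5476, 0.0071, 0.086]
orientation: [[-0.988, -0.157, -0.0], [-0.157, 0.988, 0.001], [0.0, 0.001, -1.0]]
contact_force: [-1.4, 3.3, 2.8]
opening: 0.0117
[0.56234269 0.24940142 0.03177225] [-1.3554581   3.34677083  2.7743321 ] [ -5.92517143  24.54124307 -16.41692783  49.07301525   0.05408863
 -14.97748202]
```

```bash
cat > st.py <<'E'
from rig import state
import numpy as np
s=state();o=s['orientation'];print('T',s['torque'].round(3),'F',s['contact_force'].round(1),'j6 %.1f'%s['joint_pos'][5],'yaw %.2f'%np.degrees(np.arctan2(o[1,1],o[0,1])),s['ee_pos'].round(4))
E
python3 -m inch '[[[0,0,0,0,-0.5],[0,0,0,0,-1.2],[0,0,0,0,-2],[0,0,0,0,-2.8],[0,0,0,0,-3.5]]]' 60 >/dev/null; python3 st.py
python3 -m inch '[[[0,0,0,0,-0.8],[0,0,0,0,-1.6],[0,0,0,0,-2.4],[0,0,0,0,-3.2],[0,0,0,0,-4]]]'; python3 st.py
```

```text
T [0.69  0.273 0.176] F [-1.7  4.4  2.2] j6 13.3 yaw 70.82 [0.5476 0.0073 0.0859]
time_s: 5.4
ee_pos: [0.5477, 0.0075, 0.0859]
orientation: [[-0.627, 0.779, -0.0], [0.779, 0.627, 0.002], [0.002, 0.001, -1.0]]
contact_force: [-0.6, 5.4, 2.3]
opening: 0.0117
T [0.86  0.233 0.107] F [-0.6  5.4  2.3] j6 45.3 yaw 38.81 [0.5477 0.0075 0.0859]
```

```bash
python3 -m inch '[[[0,0,0.0005,0,-0.8],[0,0,0.001,0,-1.6],[0,0,0.001,0,-2.4],[0,0,0.001,0,-3.2],[0,0,0.001,0,-3.5]]]'>/dev/null; python3 st.py
python3 - <<'E'
from rig import capture
import cv2,numpy as np
c=capture("side");u,v,k=268,220,60
cv2.imwrite("pics/c2.png",cv2.resize(c["image"][v-k:v+k,u-k:u+k,::-1],(480,480)))
E
```

```text
T [0.397 0.195 0.04 ] F [-0.8  2.9  2.8] j6 73.3 yaw 10.87 [0.5479 0.0076 0.0859]
```

View pics/c2.png

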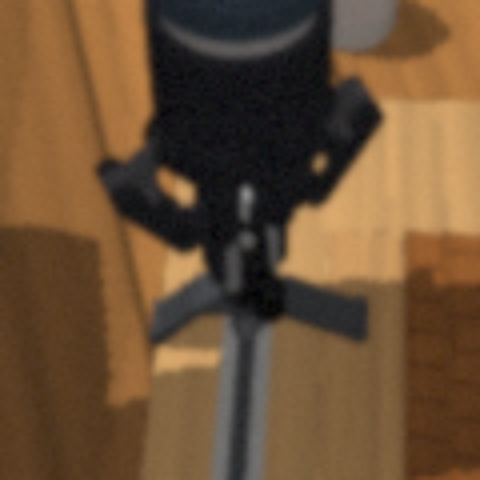

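The wing is gripped and has turned about 88°. It is now end-on to the camera, at about (255,270) in the crop. I continue in smaller steps, watching for the stop.

```bash
python3 -m inch '[[[0,0,0,0,-0.5],[0,0,0,0,-1],[0,0,0,0,-1.5],[0,0,0,0,-2],[0,0,0,0,-2]]]'>/dev/null; python3 st.py
python3 -m inch '[[[0,0,0,0,-0.5],[0,0,0,0,-1],[0,0,0,0,-1.5],[0,0,0,0,-2],[0,0,0,0,-2]]]'>/dev/null; python3 st.py
```

```text
T [ 0.455  0.101 -0.109] F [0.3 2.3 1. ] j6 89.1 yaw -4.94 [0.548  0.0077 0.086 ]
T [ 0.42  -0.022 -0.025] F [0.4 2.1 0.1] j6 105.0 yaw -20.87 [0.5481 0.0077 0.086 ]
```

```bash
python3 -m inch '[[[0,0,0,0,-0.5],[0,0,0,0,-1],[0,0,0,0,-1.5],[0,0,0,0,-2],[0,0,0,0,-2]]]'>/dev/null; python3 st.py
```

```text
T [ 0.464 -0.161  0.006] F [ 1.5  1.6 -1.1] j6 121.0 yaw -36.83 [0.5482 0.0076 0.086 ]
```

```bash
python3 -m inch '[[[0,0,0,0,-0.5],[0,0,0,0,-1],[0,0,0,0,-1.5]]]'>/dev/null; python3 st.py
python3 -m inch '[[[0,0,0,0,-0.5],[0,0,0,0,-1]]]'>/dev/null; python3 st.py
```

```text
T [ 0.357 -0.218  0.082] F [ 2.5  1.9 -0.5] j6 133.1 yaw -48.91 [0.5483 0.0075 0.086 ]
T [ 0.348 -0.2    0.053] F [ 1.   1.3 -1.3] j6 141.1 yaw -56.91 [0.5484 0.0075 0.086 ]
```

```bash
python3 -m inch '[[[0,0,0,0,-0.5],[0,0,0,0,-1]]]'>/dev/null; python3 st.py;python3 -m inch '[[[0,0,0,0,-0.5],[0,0,0,0,-1]]]'>/dev/null; python3 st.py
```

```text
T [ 0.396 -0.231  0.074] F [ 1.6  1.4 -0.8] j6 149.1 yaw -64.91 [0.5484 0.0075 0.086 ]
T [ 0.333 -0.239  0.122] F [ 1.7  1.3 -2.2] j6 157.1 yaw -72.91 [0.5484 0.0074 0.086 ]
```

```bash
python3 -m inch '[[[0,0,0,0,-0.5],[0,0,0,0,-1]]]'>/dev/null; python3 st.py;python3 -m inch '[[[0,0,0,0,-0.5],[0,0,0,0,-1]]]'>/dev/null; python3 st.py
```

```text
T [ 0.313 -0.298  0.11 ] F [ 1.   0.8 -0.6] j6 165.1 yaw -80.91 [0.5484 0.0074 0.086 ]
T [ 0.282 -0.266  0.054] F [ 1.7  0.5 -0. ] j6 173.1 yaw -88.92 [0.5485 0.0073 0.086 ]
```

188° turned with no stop and joint 6 at 173°, so I regrasp half a turn back.

```bash
python3 -m inch '[[[0.5,0,0,0,0],[1,0,0,0,0],[1,0,0,0,0],[1,0,0,0.02,0],[1,0,0,0.04,0]]]'>/dev/null
python3 -m inch '[[[1,0,0,0,1],[1,0,0,0,2],[1,0,0,0,3],[1,0,0,0,4],[1,0,0,0,5]]]'>/dev/null
python3 -m inch '[[[1,0,0,0,1],[1,0,0,0,2],[1,0,0,0,3],[1,0,0,0,4],[1,0,0,0,5]]]'>/dev/null
python3 -m inch '[[[1,0,0,0,1],[1,0,0,0,2],[1,0,0,0,3],[1,0,0,0,4],[1,0,0,0,5]]]'>/dev/null
python3 -m inch '[[[1,0,0,0,1],[1,0,0,0,2],[1,0,0,0,3],[1,0,0,0,4],[1,0,0,0,5]]]'>/dev/null
python3 -m inch '[[[1,0,0,0,1],[1,0,0,0,2],[1,0,0,0,2.5],[1,0,0,0,2.5]]]'>/dev/null
python3 st.py; python3 - <<'E'
from rig import capture
from h import *
c=capture("side");np.savez("pics/side1.npz",**c)
for zr in((.066,.095),(.08,.095)):print(wing(c,(.548,.0065),zr,.04))
u,v,k=268,220,60
cv2.imwrite("pics/c3.png",cv2.resize(c["image"][v-k:v+k,u-k:u+k,::-1],(480,480)))
E
```

```text
T [-0.027  0.023  0.02 ] F [-1.  -0.   0.4] j6 -6.9 yaw 91.08 [0.5478 0.0075 0.1261]
(194, array([0.5348, 0.0017, 0.0821]), np.float64(179.05021172187512), ((547.7919311523438, 1.8535680770874023), (12.26775074005127, 64.91914367675781), 83.5378189086914))
(113, array([0.53  , 0.0025, 0.0882]), np.float64(0.43473722118832825), ((545.6162109375, 4.3768792152404785), (60.731510162353516, 9.582693099975586), 2.0932202339172363))
```

View pics/c3.png

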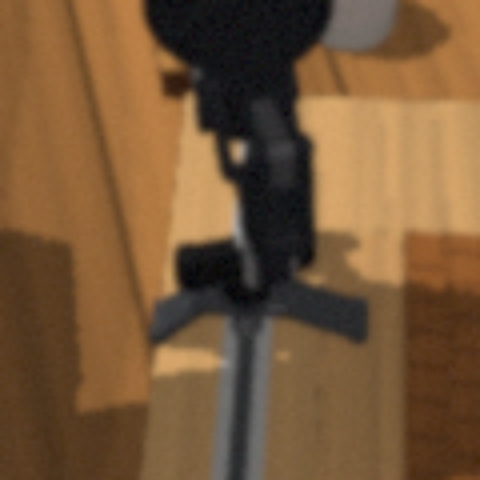

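The wing sits at about 1°, spanning (180,265) to (300,260) in the crop, so it followed the gripper without slipping. Regrasping now.

```bash
python3 -m inch '[[[1,0,0,-0.02,0],[1,0,0,-0.035,0],[1,0,0,-0.04,0],[1,0,0,-0.04,0],[0.4,0,0,-0.04,0]]]' 60 >/dev/null
python3 -m inch '[[[0.1,0,0,0,0],[0,0,0,0,0],[0,0,0,0,0],[0,0,0,0,0],[0,0,0,0,0]]]' 60; python3 st.py
python3 -m inch '[[[0,0,0,0,-0.5],[0,0,0,0,-1],[0,0,0,0,-1]]]'>/dev/null; python3 st.py
```

```text
time_s: 12.7
ee_pos: [0.5481, 0.0073, 0.0865]
orientation: [[-1.0, -0.018, 0.001], [-0.018, 1.0, -0.001], [-0.001, -0.001, -1.0]]
contact_force: [-0.9, -2.3, 3.6]
opening: 0.0118
T [-0.267  0.201  0.038] F [-0.9 -2.3  3.6] j6 -6.9 yaw 91.03 [0.5481 0.0073 0.0865]
T [-0.311  0.202 -0.16 ] F [-1.6 -2.2  4.1] j6 1.1 yaw 83.02 [0.5481 0.0073 0.0865]
```

```bash
for i in 1 2; do python3 -m inch '[[[0,0,0,0,-0.5],[0,0,0,0,-0.5]]]'>/dev/null; python3 st.py; done
```

```text
T [-0.296  0.288 -0.08 ] F [-1.3 -2.2  4.7] j6 5.1 yaw 79.09 [0.5481 0.0073 0.0865]
T [-0.313  0.351 -0.07 ] F [-1.2 -1.8  5.8] j6 9.0 yaw 75.10 [0.5482 0.0073 0.0865]
```

```bash
python3 -m inch '[[[0,0,0,0,-0.5],[0,0,0,0,-0.5]]]'>/dev/null; python3 st.py;  python3 -m inch '[[[0,0,0,0,-0.5],[0,0,0,0,-0.5]]]'>/dev/null; python3 st.py
```

```text
T [-0.456  0.313  1.38 ] F [-1.8 -1.6  5.8] j6 12.8 yaw 71.35 [0.5482 0.0073 0.0866]
T [-0.778 -0.412  1.236] F [ 1.  -4.6  4.2] j6 16.9 yaw 67.29 [0.5492 0.007  0.0867]
```

The seat is found: moment about z jumped to 1.4 N m at tool yaw of about 71–72°, then the pads began to creep. Unloading in small steps will show where the wing sits in the grip.

```bash
python3 -m inch '[[[0,0,0,0,0.15],[0,0,0,0,0.15]]]'>/dev/null; python3 st.py
python3 -m inch '[[[0,0,0,0,0.15],[0,0,0,0,0.15]]]'>/dev/null; python3 st.py
python3 -m inch '[[[0,0,0,0,0.15],[0,0,0,0,0.15]]]'>/dev/null; python3 st.py
python3 -m inch '[[[0,0,0,0,0.15],[0,0,0,0,0.15]]]'>/dev/null; python3 st.py
```

```text
T [-0.783  0.019  2.04 ] F [ 0.4 -4.3  6. ] j6 15.6 yaw 68.59 [0.5484 0.0073 0.0866]
T [-0.782  0.047  1.637] F [-0.5 -4.   5.1] j6 14.4 yaw 69.74 [0.5483 0.0072 0.0865]
T [-0.742  0.044  1.179] F [-0.3 -4.   6.3] j6 13.3 yaw 70.87 [0.5483 0.0073 0.0865]
T [-0.709  0.024  0.705] F [ 0.3 -3.7  6. ] j6 12.2 yaw 71.99 [0.5483 0.0072 0.0865]
```

Extrapolating to zero moment puts the seat at a tool yaw of about 73.7°, with only about 1° of slip. A quarter turn off is then 163.8°, which is +92° or 11.5 units from here.

```bash
python3 -m inch '[[[0,0,0,0,0.3],[0,0,0,0,1],[0,0,0,0,1.8],[0,0,0,0,2.6],[0,0,0,0,3.4]]]'>/dev/null; python3 st.py
python3 -m inch '[[[0,0,0,0,0.8],[0,0,0,0,1.6],[0,0,0,0,2.4],[0,0,0,0,3.2],[0,0,0,0,4]]]'>/dev/null; python3 st.py
python3 -m inch '[[[0,0,0,0,0.8],[0,0,0,0,1.6],[0,0,0,0,2.4],[0,0,0,0,3.2],[0,0,0,0,3.8]]]'>/dev/null; python3 st.py
python3 -m inch '[[[0,0,0,0,0.3],[0,0,0,0,0.3],[0,0,0,0,0.3],[0,0,0,0,0.3]]]'; python3 st.py
python3 - <<'E'
from rig import capture
from h import *
c=capture("side");t=capture("top")
u,v,k=268,220,60
u2,v2=320,190
cv2.imwrite("pics/c4.png",np.hstack([cv2.resize(c["image"][v-k:v+k,u-k:u+k,::-1],(400,400)),cv2.resize(c["image"][170:380,220:430,::-1],(400,400))]))
E
```

```text
T [-0.516 -0.053 -0.111] F [ 0.8 -2.6  5.8] j6 -15.2 yaw 99.31 [0.5484 0.0073 0.0865]
T [-0.495 -0.071 -0.076] F [ 1.2 -2.5  6.5] j6 -47.2 yaw 131.31 [0.5483 0.0075 0.0865]
T [-0.46   0.013 -0.081] F [-0.7 -3.2  5.4] j6 -77.5 yaw 161.68 [0.5482 0.0076 0.0865]
time_s: 16.5
ee_pos: [0.5481, 0.0076, 0.0864]
orientation: [[-0.278, -0.961, 0.0], [-0.961, 0.278, 0.0], [-0.0, -0.0, -1.0]]
contact_force: [-0.7, -1.6, 6.2]
opening: 0.0117
T [-0.465  0.028  0.076] F [-0.7 -1.6  6.2] j6 -79.7 yaw 163.88 [0.5481 0.0076 0.0864]
```

View pics/c4.png

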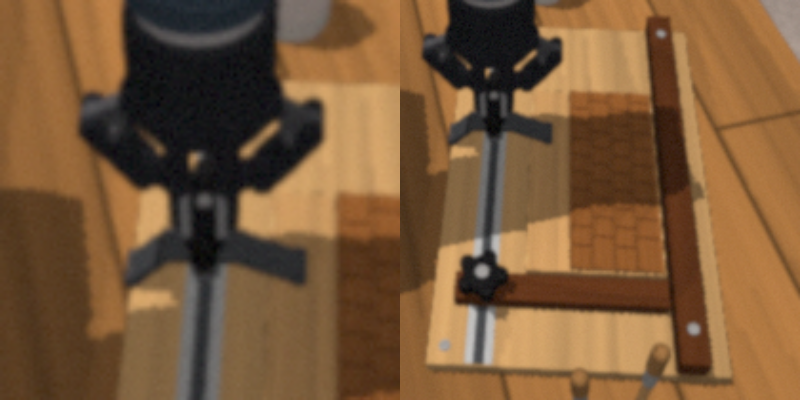

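The pads hold the wing, end-on at about (205,225) in the left crop. The panel corner, stop knob and stop bar are at the same pixels as at the start. Handing in.

```bash
python3 -c "
from rig import sign_off
print(sign_off())"; python3 st.py
```

```text
the job is handed in; nothing more can be done
None
the job is handed in; nothing more can be done
```

The wing knob was screwed down until it seated, backed off a quarter turn, and handed in at about 16.5 s with the gripper still holding it. I gripped it at 60 N. Sign-off gave no verdict.

- **Seating:** Total clockwise turn was about 205°. I regrasped once after 188°, because joint 6 was near its limit. At the hard stop the moment about z jumped from about 0 to 1.4 N m (2.0 N m at most).
- **Back-off:** Unloading put the seat at a tool yaw of about 73.7°. I ended at 163.9°, so the knob should read close to 1.57 rad, within perhaps 2°. That angle comes from arm yaw and moment; I did not measure the wing in the images after the last turn.
- **Last checks:** The final wrist force was about 6 N. By eye in the side view, the wing is square in the pads and the panel, stop bar and round knob are where they started. I did not measure the panel, and I did not recheck the bottle, tin and offcut, though the arm's path kept away from them.
- **What went wrong:**
  - The first grip, at the stated 83 mm, put the fingertips on the hub and pushed back with about 30 N, so I regripped 3 mm higher.
  - The pads slipped about 1° at the stop, which the back-off allows for.
  - I ran one pair of identical 4° steps in a shell loop, when every row should have been typed by hand.

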